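# Unlock the plane-iron box and put the key away

### The arm

A 6-joint arm with a two-finger parallel gripper is mounted at the origin on the work surface; the furniture and walls round the work are solid. World frame = base frame: x ahead of the robot, y to its left, z up, the work surface at z = 0. Lengths are in m, angles in rad, forces in N, time in s.
With the tool pointing down it reaches from about 0.275 to 0.825 m from the base axis. Payload 5.2 kg.
Tool frame: the origin (TCP) lies between the finger pads; the fingertips stand 11 mm ahead of it and the grasp point (between the pads) lies 8 mm behind it; z points along the fingers, y is the direction in which the jaws open and shut (so a half turn about z gives the same grasp; the last joint's range is limited). The gripper opens to 93 mm and grips with 3 to 60 N. Pads are 15 mm wide; open, the fingers measure 128 mm over their backs; the gripper's body (75 mm by 188 mm) begins 65 mm behind the grasp point.
Start: joints at [0.932, 0.259, 1.535, -0, 1.348, -0.203], TCP at [0.232, 0.499, 0.202] pointing down, gripper open.
Joint ranges: [-3.14, 3.14], [-0.91, 2.08], [0.19, 2.58], [-1.22, 4.36], [0.22, 2.71], [-3.12, 3.12]. Speed limits (rad/s): [2.57, 2.57, 3.14, 3.14, 3.14, 3.14].

### API

Orientations are given as a unit quaternion [x, y, z, w].
In Python, from rig import ctrl, optics gives the robot as it stands.
- The arm moves only by the shell command python3 -m handwheel 'ROWS' [FORCE]. ROWS is text: rows parted by semicolons, each of 7 numbers parted by spaces: the turn, a rotation vector about the tool's x, y, z in degrees, then the shift along the tool's x, y, z in mm, then the finger opening in mm, from 0 to 93. A call has exactly 10 rows; each row is the pose to reach, as a shift and turn from the pose commanded when the call began, along the tool's axes at that moment; what a row does not reach only later rows make up. A row lasts 1/10 s, in which the tool goes at most 50 mm and 8.59 degrees, less where a joint would pass 70% of its speed; a pose out of reach is approached as far as the arm can. A call with a gripper value outside its range is refused whole. The fingers move at their own pace and stop on an object; FORCE is the grip in N (left out, the last holds). Time passes only in rows, so rows that repeat a pose let the fingers close, or fill a call up. It gives the time, the measured TCP pose, the force and the opening at its end, in the units of the state.
- ctrl.get_obs(): the state, without advancing time (a new reading comes with each control period).
- optics.camera(name): name is "scene" or "top" or "wrist"; returns a dict with "frame" (384x512x3 uint8, blue, green, red), "camera_matrix" (3x3 intrinsics, pixels), "k1" (the pictures are not rectified: a ray, as slopes to the right and down, at radius r is drawn at 1 + k1 r^2 times it, then the intrinsics apply), "rvec" (rotation vector, rad) and "tvec" (3), from world to camera coordinates, as OpenCV has them. Camera axes: x right, y down, z forward; pixel columns grow to the right and rows downward; lengths in m; the calibration is good to about 2 mm. A picture is of the moment at which its call begins. There is no depth.
- ctrl.finish_job(): hands the job in, once; it reports no verdict.
The state is a dict: "clock": time; "qpos": joint angles; "qd": joint speeds; "joint_efforts": joint torques, N m; "position": TCP position; "ee_rot": TCP orientation; "wrist_force": force on the tool from outside, world axes, zero at the start; "wrist_torque": the same for the moment, N m; "finger_gap": finger opening in m.
Only numpy, scipy, OpenCV 4.12 (cv2) and the standard library are available. Lean on these libraries where they do the work, as an engineer would, in place of code of your own. Each camera call takes 0.05 s, during which the arm holds its last target.

### The job

The spare plane irons are locked in the grey steel box. Take the tubular key from its slot in the wooden bit block, press it fully home in the box's lock against the spring, turn it clockwise by feel until the lid springs up, turn it back to the one position where it comes out, draw it out and stand it upright in its slot in the block again. Never force the key or the lock, and leave the other things on the bench where they are.

Things in the scene. Friction and masses are not known exactly. Their poses are not given: they have to be found in the camera images.
- key: plain steel tubular key, 70 mm long, 50 to 85 g; origin at the centre of its foot, z up along the barrel. Barrel 12 mm in diameter, foot edge chamfered 1 mm. One side lug points to +x: 4 mm wide, out to 9.5 mm from the axis, from 2 to 6.5 mm above the foot. Starts upright in its slot in the wooden block. Over 35 N between key and lock is forcing it.
- key_bow (a point): centre of the key's flat bow, 55 mm above its foot: 32 mm along the key's x, 10 mm thick along its y (pinch it across this), 30 mm high.
- lock_box: grey painted steel box, 180 x 220 x 70 mm high, screwed to the bench. Origin under its centre; -x is its front. A fixed deck, 46 mm deep, along the front of its top carries the lock; behind it lies the sprung lid.
- lock_face (a point): nominal keyhole centre, 82.5 mm above the bench, axes as the box. The lock itself (30 mm collar, 12.5 mm proud of the deck) is nutted in a slotted cutout: it sits up to 16 mm off this point along y, 2 mm along x; find it by feel or sight. Flat face, round 13.6 mm hole, one notch to +x, 5.8 mm wide, out to 10.5 mm: the key goes in and out only with its x along this +x.
- lock_seat (a point): nominal seat, 12 mm below the face: the key is home with its foot at this height, hard. Over the last 6 mm a spring pin pushes back, 3 to 7 N. The key turns only within 1.5 mm of home; turned over about 6 degrees, its lug is caught under the 4 mm thick face. Turned back to the 0 stop (lug at the notch) the pin lifts it up to 6 mm and it can be drawn out.
- box_lid (a joint): hinge at the lid's rear edge: 0 to 0.02 rad when locked, springs up to about 0.16 rad (front edge 20 mm up) when let go. The key turns the lock's plug clockwise seen from above, with under 0.1 N m of friction, from 0 to a hard stop anywhere from 54 to 86 degrees on, different each time, to be felt; the lid is let go 9 to 27 degrees before it.
- key_block: hardwood block, 60 x 104 x 35 mm high, fixed to the bench, origin under its centre; the key's slot is in its +y half, ten short driver bits stand up to 15 mm out of the other half.
- key_slot (a point): mouth of the key's slot in the block's top, 35 mm above the bench, where the key's axis belongs; axes as the block. The slot is 14 mm wide along y, reaches from -7 to +11.5 mm along x (the lug lies to +x) and is 22 mm deep with a flat floor.
- tape_roll: bystander: tape roll, to be left where it is
- sander: bystander: sanding block, to be left where it is
- small_plane: bystander: block plane, to be left where it is
- gauge: bystander: marking gauge, to be left where it is
- dog: bystander: bench dog, to be left where it is
- rule_tape: bystander: tape measure, to be left where it is

How it is judged:
By the outcome, as a careful person would: the job done as asked, in the order asked, and still so for the second after the job is handed in, with the robot touching nothing.
It also fails if it takes over 72 s, if anything falls off the work surface, if the arm or the gripper's body presses on something with over 40 N, if the wrist force passes 120 N, or if a joint passes its speed limit or range.

## Working session

There is one attempt and no reset: what is moved stays moved. The work goes in short steps, Python scripts to look and compute and a shell command to move; the robot and the scene stay as the last step left them, time stands still between calls to the robot, and variables do not carry over. Pictures are saved under pics/ and viewed, and the job is handed in when it is done.

```bash
ls; mkdir -p pics; python3 - <<'E'
from rig import ctrl, optics
import cv2
o=ctrl.get_obs()
for k,v in o.items(): print(k,v)
for n in ["scene","top","wrist"]:
    c=optics.camera(n)
    cv2.imwrite(f"pics/{n}0.png",c["frame"])
    print(n,c["camera_matrix"],c["k1"],c["rvec"],c["tvec"])
E
```

```text
pics
clock 0.0
qpos [ 9.32215047e-01  2.59322447e-01  1.53604614e+00 -3.38054838e-05
  1.34800758e+00 -2.02807754e-01]
qd [-1.23144172e-04  2.34652441e-04 -1.90819149e-04  3.76533727e-04
  4.27601395e-05 -2.37205389e-03]
joint_efforts [ 1.63150438e-03 -4.37307501e+01 -2.84004718e+01  7.21204164e-02
  4.14285064e-02 -1.55526882e-04]
position [0.2318123  0.49813911 0.20164363]
ee_rot [ 2.16163088e-01  9.76356863e-01 -8.20732016e-04 -3.49144244e-04]
wrist_force [ 0.53074916 -0.18762154  0.52553281]
wrist_torque [-0.00658491 -0.02597615  0.02075583]
finger_gap 0.09300281400187385
scene [[466.64676776   0.         252.41134478]
 [  0.         466.64676776 189.13663214]
 [  0.           0.           1.        ]] 0.04220517613053791 [ 2.0654044  -0.58875174  0.31829949] [-0.43852679  0.26936666  1.02616277]
top [[406.99521961   0.         247.49150917]
 [  0.         406.99521961 190.85801431]
 [  0.           0.           1.        ]] -0.061547383511061184 [ 2.1950236  -2.1466092   0.14900608] [0.04128719 0.56720099 1.17525802]
wrist [[340.07291577   0.         253.69485956]
 [  0.         340.07291577 195.74369899]
 [  0.           0.           1.        ]] -0.09917657401140642 [-2.46876418 -1.57558319 -0.19197906] [-0.54882579 -0.02850188  0.39004015]
```

View pics/scene0.png

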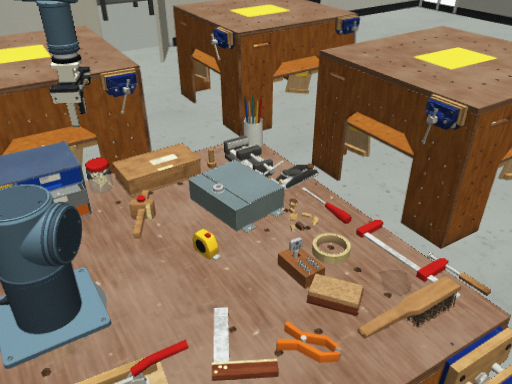

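View pics/top0.png

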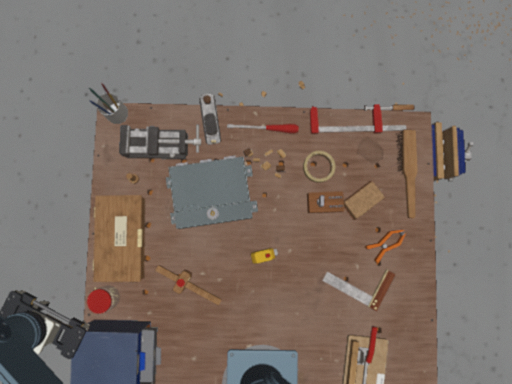

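View pics/wrist0.png

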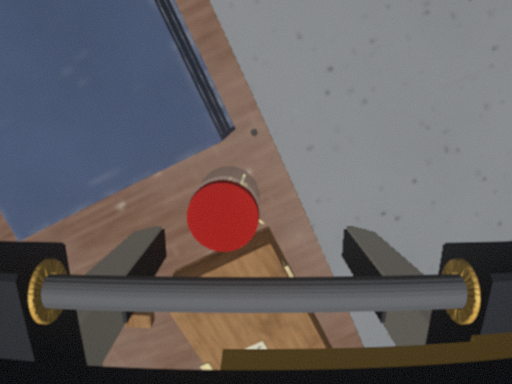

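The top view shows the box around (212,190) with its lock at (213,213), and the key block at (325,202). The scene view shows the key standing at (295,245).

```bash
cat > h.py <<'E'
import numpy as np, cv2
from rig import ctrl, optics
from scipy.spatial.transform import Rotation as R
def cam(n): return optics.camera(n)
def ray(c,u,v):
    K=c["camera_matrix"];k=c["k1"]
    d=cv2.undistortPoints(np.array([[[u,v]]],float),K,np.array([k,0,0,0,0.]))[0,0]
    Rm=cv2.Rodrigues(np.array(c["rvec"],float))[0]
    t=np.array(c["tvec"],float).ravel()
    return -Rm.T@t, Rm.T@np.array([d[0],d[1],1.])
def onz(c,u,v,z):
    o,d=ray(c,u,v); return o+d*(z-o[2])/d[2]
def proj(c,p):
    return cv2.projectPoints(np.array(p,float).reshape(-1,1,3),np.array(c["rvec"],float),np.array(c["tvec"],float),c["camera_matrix"],np.array([c["k1"],0,0,0,0.]))[0][:,0]
def two(c1,p1,c2,p2):
    o1,d1=ray(c1,*p1);o2,d2=ray(c2,*p2)
    A=np.stack([d1,-d2],1); s=np.linalg.lstsq(A,o2-o1,rcond=None)[0]
    a=o1+d1*s[0];b=o2+d2*s[1]; return (a+b)/2, np.linalg.norm(a-b)
def crop(c,x0,y0,x1,y1,f,name):
    im=c["frame"][y0:y1,x0:x1]
    cv2.imwrite(name,cv2.resize(im,None,fx=f,fy=f,interpolation=cv2.INTER_CUBIC))
E
python3 - <<'E'
from h import *
import pickle
t=cam("top"); s=cam("scene"); pickle.dump((t,s),open("ts.pkl","wb"))
crop(t,155,145,395,245,3.3,"pics/tc.png")
crop(s,180,145,370,315,3.5,"pics/sc.png")
for u,v,z in [(213,213,.0825),(325,202,.035)]: print(onz(t,u,v,z))
E
```

```text
[0.49507614 0.15092436 0.0825    ]
[ 0.53796041 -0.17702587  0.035     ]
```

View pics/tc.png

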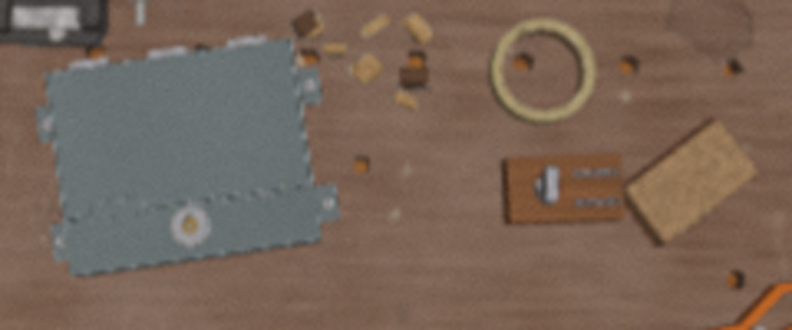

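View pics/sc.png

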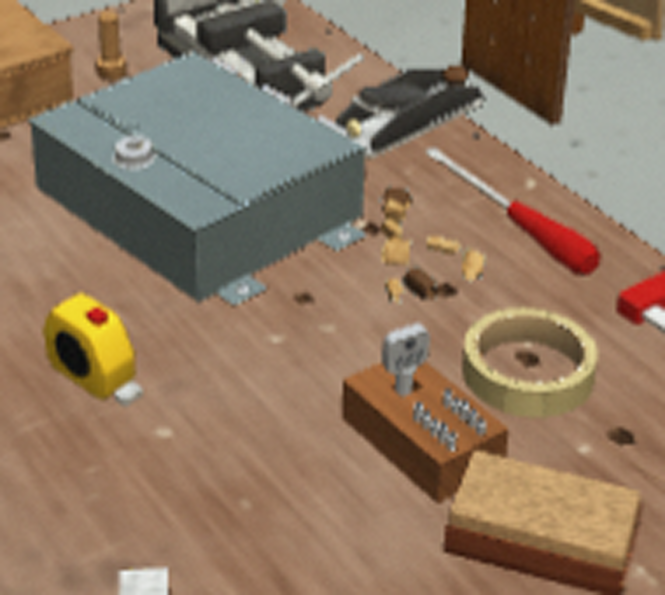

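```bash
cat > m.py <<'E'
from h import *
import pickle
t,s=pickle.load(open("ts.pkl","rb"))
im=t["frame"].astype(int)
b,g,r=im[...,0],im[...,1],im[...,2]
# box: grey-blue, b>r
m=((b-r)>8).astype(np.uint8); m[:150]=0;m[235:]=0;m[:,:160]=0;m[:,262:]=0
m=cv2.morphologyEx(m,cv2.MORPH_OPEN,np.ones((9,9),np.uint8))
m=cv2.morphologyEx(m,cv2.MORPH_CLOSE,np.ones((15,15),np.uint8))
cs=cv2.findContours(m,0,2)[0];c=max(cs,key=cv2.contourArea)
rect=cv2.boxPoints(cv2.minAreaRect(c));print("box px",rect)
P=np.array([onz(t,*p,.07)[:2] for p in rect]);print(P,P.mean(0),[np.linalg.norm(P[i]-P[i-1]) for i in range(4)])
# block
h=cv2.cvtColor(t["frame"],cv2.COLOR_BGR2HSV)
print(h[196,312],h[208,320],h[205,340],h[180,330])
for p in [(312,196),(320,208),(325,210),(260,215)]: print(p,im[p[1],p[0]])
crop(t,295,180,355,225,12,"pics/tb.png")
crop(t,160,150,265,235,7,"pics/tbox.png")
E
python3 m.py
```

```text
Traceback (most recent call last):
  File "m.py", line 10, in <module>
    cs=cv2.findContours(m,0,2)[0];c=max(cs,key=cv2.contourArea)
                                    ~~~^^^^^^^^^^^^^^^^^^^^^^^^
ValueError: max() iterable argument is empty
```

```bash
python3 - <<'E'
from h import *
# wrist camera pose in tool frame
c=cam("wrist");o=ctrl.get_obs()
Rm=cv2.Rodrigues(c["rvec"])[0];ce=-Rm.T@c["tvec"]
Rt=R.from_quat(o["ee_rot"]).as_matrix()
print("cam in tool",Rt.T@(ce-o["position"]));print(Rt.T@Rm.T);print(Rt)
E
```

```text
cam in tool [ 0.06720634 -0.00056903 -0.1828044 ]
[[ 9.00214457e-04 -9.70200901e-01 -2.42300229e-01]
 [ 9.99999589e-01  8.47820800e-04  3.20501483e-04]
 [-1.05523653e-04 -2.42300418e-01  9.70201266e-01]]
[[-9.06544698e-01  4.22109676e-01 -3.63590437e-04]
 [ 4.22109816e-01  9.06544565e-01 -5.04822356e-04]
 [ 1.16520533e-04 -6.11119122e-04 -9.99999806e-01]]
```

```bash
sed -i 's/m=((b-r)>8)/print(im[190,200],im[180,230],im[160,250+10]);m=((b-r)>-3)/' m.py; python3 m.py
```

```text
[114 113 104] [115 113 105] [ 88 105 131]
box px [[164.12106 166.42337]
 [248.09906 154.07367]
 [257.29044 216.57495]
 [173.31244 228.92465]]
[[0.62715556 0.29711247]
 [0.66943537 0.05514914]
 [0.48847146 0.02510911]
 [0.44796068 0.26302111]] [0.55825577 0.16009796] [np.float64(0.1824089523813455), np.float64(0.24562946390265125), np.float64(0.18344029300489295), np.float64(0.24133636602161415)]
[ 12 144 126] [ 12 141 123] [ 11  58 106] [ 11  89 120]
(312, 196) [ 55  83 126]
(320, 208) [ 55  82 123]
(325, 210) [ 57  85 127]
(260, 215) [ 84 100 125]
```

```bash
python3 -m handwheel '0 0 -3 -35 -16 0 93; 0 0 -7 -80 -36 0 93; 0 0 -11 -125 -57 0 93; 0 0 -15 -170 -77 0 93; 0 0 -19 -215 -98 0 93; 0 0 -23 -260 -118 0 93; 0 0 -27 -305 -139 0 93; 0 0 -31 -350 -159 0 93; 0 0 -34 -390 -178 0 93; 0 0 -35 -417 -190 0 93'
python3 - <<'E'
from h import *
import pickle
c=cam("wrist");print(ctrl.get_obs()["position"],ctrl.get_obs()["qpos"]);pickle.dump(c,open("w1.pkl","wb"));cv2.imwrite("pics/w1.png",c["frame"])
E
```

```text
clock: 1.3
position: [0.5317, 0.1475, 0.2024]
ee_rot: [-0.087, 0.996, -0.0, 0.0]
wrist_force: [0.7, 0.7, -0.8]
finger_gap: 0.093
[0.53433123 0.14476739 0.20213387] [ 0.06503993  0.26424815  1.52821064 -0.00285687  1.3470739  -1.67814511]
```

View pics/w1.png

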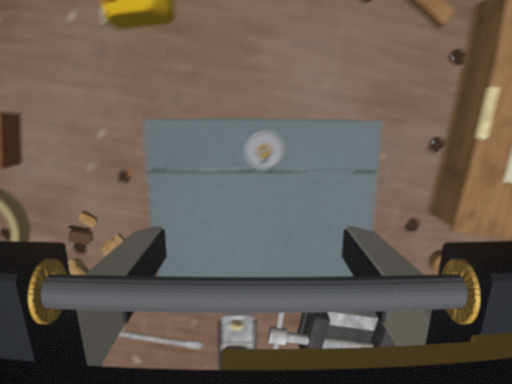

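The lock collar is at (264,150). The deck's front corners are at about (145,120) and (381,121). Next I look over the key.

```bash
python3 -m handwheel '0 0 1 1 -25 0 93; 0 0 3 3 -65 0 93; 0 0 5 5 -110 0 93; 0 0 7 7 -155 0 93; 0 0 9 9 -200 0 93; 0 0 9 10 -240 0 93; 0 0 9 11 -275 0 93; 0 0 9 12 -295 0 93; 0 0 9 12 -303 0 93; 0 0 9 12 -303 0 93'
python3 - <<'E'
from h import *
import pickle
c=cam("wrist");print(ctrl.get_obs()["position"],ctrl.get_obs()["qpos"]);pickle.dump(c,open("w2.pkl","wb"));cv2.imwrite("pics/w2.png",c["frame"])
crop(c,200,100,340,230,5,"pics/w2c.png")
d=pickle.load(open("w1.pkl","rb"))
crop(d,205,105,325,185,6,"pics/w1c.png")
a=onz(d,145,120,.07);b=onz(d,381,121,.07);print(a,b,np.linalg.norm(a-b),np.degrees(np.arctan2(*(b-a)[:2])),onz(d,264,150,.0825))
E
```

```text
clock: 2.35
position: [0.5709, -0.1501, 0.2022]
ee_rot: [-0.009, 1.0, 0.0, -0.0]
wrist_force: [-0.2, 0.4, 0.8]
finger_gap: 0.0932
[ 0.57080276 -0.1491089   0.20230045] [-4.44882717e-01  3.30882054e-01  1.43533436e+00  6.68678971e-04
  1.37617935e+00 -2.03388120e+00]
[0.48982953 0.03855435 0.07      ] [0.45249418 0.25264617 0.07      ] 0.21732288349846032 -9.892300163653111 [0.4970346 0.1505641 0.0825   ]
```

View pics/w2.png

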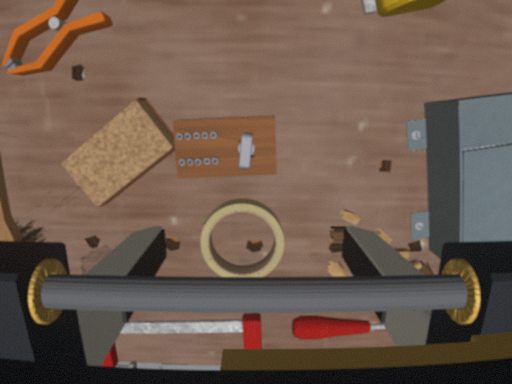

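View pics/w2c.png

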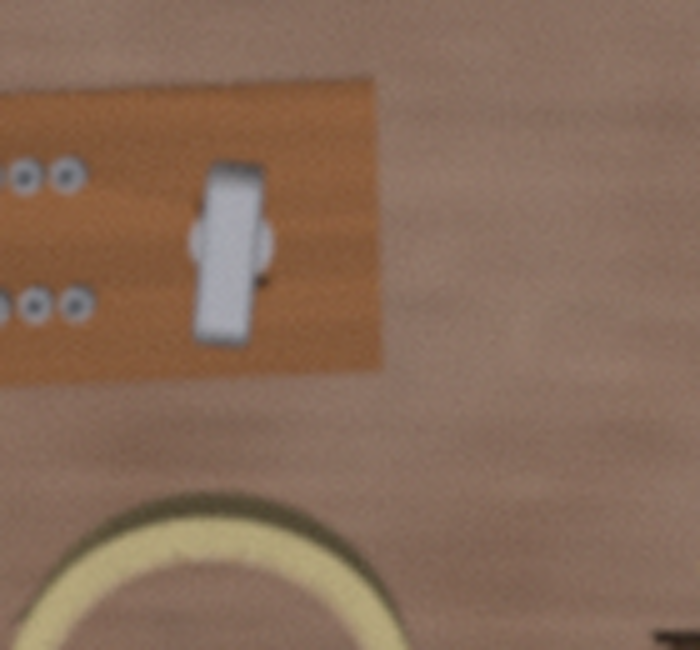

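View pics/w1c.png

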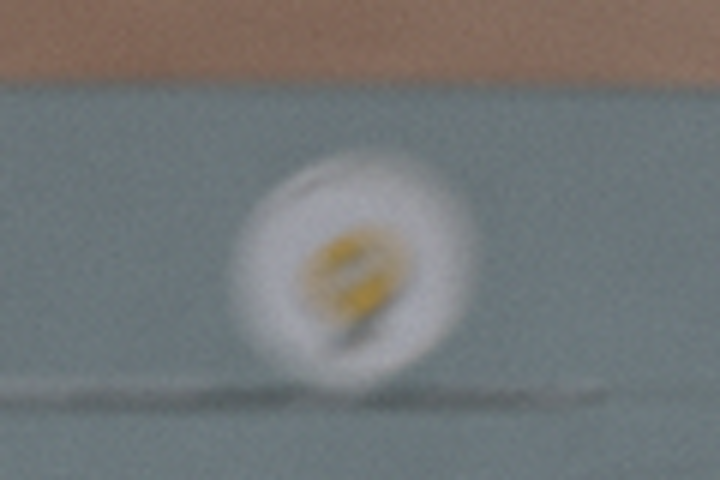

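```bash
cat > m2.py <<'E'
from h import *
import pickle
c=pickle.load(open("w2.pkl","rb"))
f=c["frame"]; h=cv2.cvtColor(f,cv2.COLOR_BGR2HSV)
x0,y0=225,115
sub=f[115:180,225:262]; g=cv2.cvtColor(sub,cv2.COLOR_BGR2GRAY)
hs=h[115:180,225:262]
m=((g>150)&(hs[...,1]<60)).astype(np.uint8)
for row in m[10:60]: pass
cs=cv2.findContours(m,0,2)[0];k=max(cs,key=cv2.contourArea)
r=cv2.minAreaRect(k);print(r)
cx,cy=r[0][0]+x0,r[0][1]+y0
bp=cv2.boxPoints(r)+[x0,y0]
P=np.array([onz(c,*p,.083)[:2] for p in bp]);print(P.round(4),"centre",onz(c,cx,cy,.083))
print([np.linalg.norm(P[i]-P[i-1]).round(4) for i in range(4)])
for i in range(4):
    d=P[i]-P[i-1];print(np.degrees(np.arctan2(d[1],d[0])).round(1))
# block top
m=((h[...,1]>110)&(h[...,0]<16)&(h[...,2]>70)).astype(np.uint8)
m[:105]=0;m[190:]=0;m[:,:176]=0;m[:,290:]=0
m=cv2.morphologyEx(m,cv2.MORPH_CLOSE,np.ones((21,21),np.uint8));m=cv2.morphologyEx(m,cv2.MORPH_OPEN,np.ones((9,9),np.uint8))
cs=cv2.findContours(m,0,2)[0];k=max(cs,key=cv2.contourArea)
r=cv2.minAreaRect(k);bp=cv2.boxPoints(r);print(bp)
P=np.array([onz(c,*p,.035)[:2] for p in bp]);print(P.round(4),P.mean(0));print([np.linalg.norm(P[i]-P[i-1]).round(4) for i in range(4)])
for i in range(4):
    d=P[i]-P[i-1];print(np.degrees(np.arctan2(d[1],d[0])).round(1))
E
python3 m2.py
```

```text
((19.910892486572266, 36.391090393066406), (9.054838180541992, 28.657072067260742), 5.710593223571777)
[[ 0.551  -0.1637]
 [ 0.5256 -0.1614]
 [ 0.5262 -0.1535]
 [ 0.5517 -0.1556]] centre [ 0.53851088 -0.15855603  0.083     ]
[np.float64(0.0081), np.float64(0.0255), np.float64(0.008), np.float64(0.0255)]
-94.8
174.8
85.3
-4.8
[[174.2828  118.91849]
 [274.36942 115.34396]
 [276.4726  174.23312]
 [176.38599 177.80765]]
[[ 0.5121 -0.2318]
 [ 0.5071 -0.1304]
 [ 0.5673 -0.1264]
 [ 0.5729 -0.2315]] [ 0.5398535  -0.18001094]
[np.float64(0.0609), np.float64(0.1015), np.float64(0.0604), np.float64(0.1053)]
-179.7
92.8
3.9
-87.0
```

Key centre is (0.5385,-0.1586) with yaw about -5°. The block's yaw is +2.9°. The box yaw is +9.9°. I move above the key and half-close the gripper.

```bash
python3 -m handwheel '0 0 2 10 -2 10 22; 0 0 4 22 -5 30 22; 0 0 5.8 30 -8 50 22; 0 0 5.8 32.5 -8.4 70 22; 0 0 5.8 32.5 -8.4 85 22; 0 0 5.8 32.5 -8.4 92 22; 0 0 5.8 32.5 -8.4 95 22; 0 0 5.8 32.5 -8.4 95 22; 0 0 5.8 32.5 -8.4 95 22; 0 0 5.8 32.5 -8.4 95 22' 
python3 - <<'E'
from h import *
import pickle
c=cam("wrist");s=cam("scene");print(ctrl.get_obs()["position"],R.from_quat(ctrl.get_obs()["ee_rot"]).as_matrix()[:,0])
crop(s,250,190,350,290,6,"pics/s3.png")
cv2.imwrite("pics/w3.png",c["frame"]); pickle.dump(c,open("w3.pkl","wb"))
d=pickle.load(open("w2.pkl","rb"));print(onz(d,246.2,148.6,.053),onz(d,245.5,151,.083))
E
```

```text
clock: 3.4
position: [0.5392, -0.1592, 0.1083]
ee_rot: [0.042, 0.999, -0.0, 0.001]
wrist_force: [0.3, -0.4, 0.0]
finger_gap: 0.0229
[ 0.53892856 -0.15928043  0.10801681] [-9.96533535e-01  8.31864708e-02 -9.61356257e-04]
[ 0.53923087 -0.15801563  0.053     ] [ 0.53815405 -0.15803719  0.083     ]
```

View pics/w3.png

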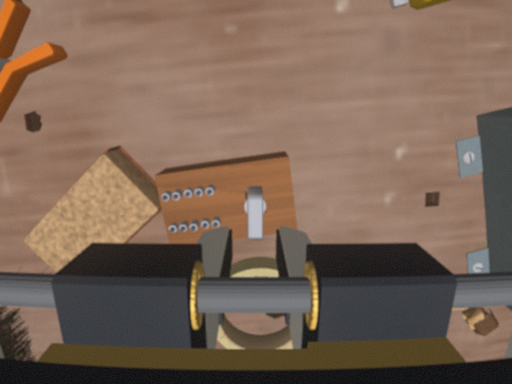

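View pics/s3.png

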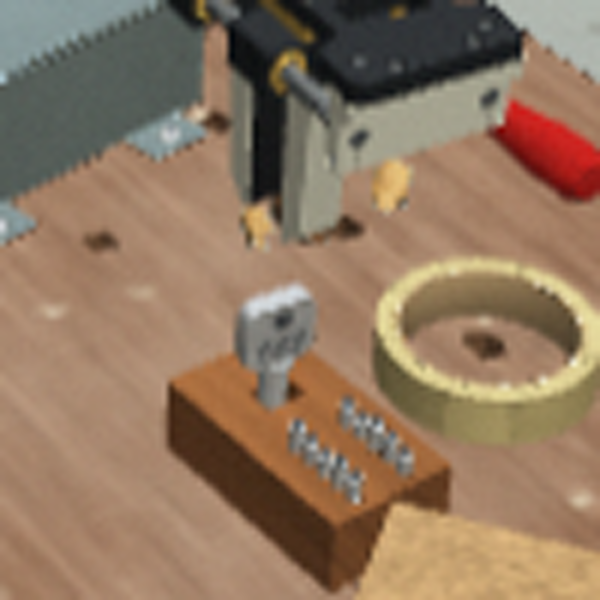

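The key stands upright and centred between the fingers, bow parallel to the pads (bow top at about (256,212)). I descend and grip.

```bash
python3 -m handwheel '0 0 0 0 0 8 22; 0 0 0 0 0 18 22; 0 0 0 0 0 28 22; 0 0 0 0 0 36 22; 0 0 0 0 0 41 22; 0 0 0 0 0 43 22; 0 0 0 0 0 43 22; 0 0 0 0 0 43 5; 0 0 0 0 0 43 5; 0 0 0 0 0 43 5' 40
python3 - <<'E'
from h import *
o=ctrl.get_obs();print(o["position"],o["wrist_force"],o["wrist_torque"],o["finger_gap"])
E
```

```text
clock: 4.5
position: [0.5389, -0.1592, 0.0649]
ee_rot: [0.042, 0.999, -0.0, 0.0]
wrist_force: [-0.3, -0.0, 0.1]
finger_gap: 0.0083
[ 0.53886352 -0.15924433  0.06488882] [-0.34790473 -0.04922712  0.13842777] [-0.03433319  0.04822378  0.02201313] 0.008269656638741844
```

```bash
python3 - <<'E'
from h import *
c=cam("wrist");s=cam("scene");print(ctrl.get_obs()["finger_gap"])
crop(s,250,190,350,290,6,"pics/s4.png")
crop(c,150,150,360,330,3.5,"pics/w4.png")
E
```

```text
0.008121873227645515
```

View pics/w4.png

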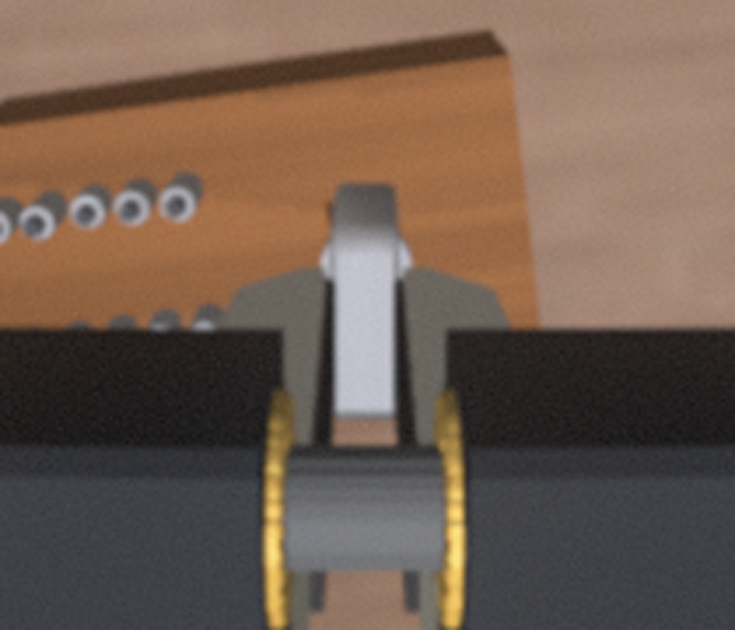

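View pics/s4.png

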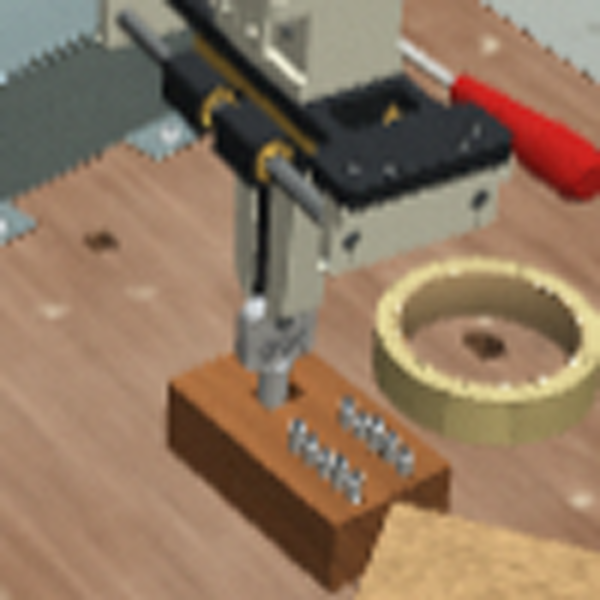

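The grasp holds: the bow is between the pads and level. I lift it out.

```bash
python3 -m handwheel '0 0 0 0 0 -4 5; 0 0 0 0 0 -10 5; 0 0 0 0 0 -18 5; 0 0 0 0 0 -28 5; 0 0 0 0 0 -42 5; 0 0 0 0 0 -60 5; 0 0 0 0 0 -85 5; 0 0 0 0 0 -110 5; 0 0 0 0 0 -130 5; 0 0 0 0 0 -137 5' 
python3 -m handwheel '0 0 -1 2 25 0 5; 0 0 -3 6 65 0 5; 0 0 -5 11 110 0 5; 0 0 -8 15.5 155 0 5; 0 0 -11 20 200 0 5; 0 0 -13 24 240 0 5; 0 0 -14.7 28 275 0 5; 0 0 -14.7 30 296 0 5; 0 0 -14.7 30.5 303.5 0 5; 0 0 -14.7 30.5 303.5 0 5'
python3 -m handwheel '0 0 0 0 0 0 5;0 0 0 0 0 0 5;0 0 0 0 0 0 5;0 0 0 0 0 0 5;0 0 0 0 0 0 5;0 0 0 0 0 0 5;0 0 0 0 0 0 5;0 0 0 0 0 0 5;0 0 0 0 0 0 5;0 0 0 0 0 0 5'
python3 - <<'E'
from h import *
import pickle
c=cam("wrist");o=ctrl.get_obs();print(o["position"],np.linalg.norm(o["qd"]),o["wrist_force"],o["wrist_torque"],2*np.degrees(np.arctan2(o["ee_rot"][1],o["ee_rot"][0])),o["finger_gap"])
pickle.dump(c,open("w5.pkl","wb"));cv2.imwrite("pics/w5.png",c["frame"])
crop(c,215,105,315,305,4,"pics/w5c.png")
E
```

```text
clock: 5.6
position: [0.5398, -0.1597, 0.2048]
ee_rot: [0.042, 0.999, -0.001, 0.002]
wrist_force: [0.2, -0.5, -0.2]
finger_gap: 0.0083
clock: 6.6
position: [0.5331, 0.1465, 0.2011]
ee_rot: [-0.087, 0.996, -0.0, -0.0]
wrist_force: [0.2, 0.1, -1.3]
finger_gap: 0.0082
clock: 7.6
position: [0.5334, 0.146, 0.2015]
ee_rot: [-0.087, 0.996, -0.0, 0.0]
wrist_force: [0.9, 0.3, -0.5]
finger_gap: 0.0082
[0.53340827 0.14594287 0.2014486 ] 0.003116752664382731 [-1.00233120e+00 -3.27562675e-02 -1.65554143e-04] [ 0.0469889  -0.03592176  0.04574979] 189.93788663903777 0.007958578541992133
```

View pics/w5.png

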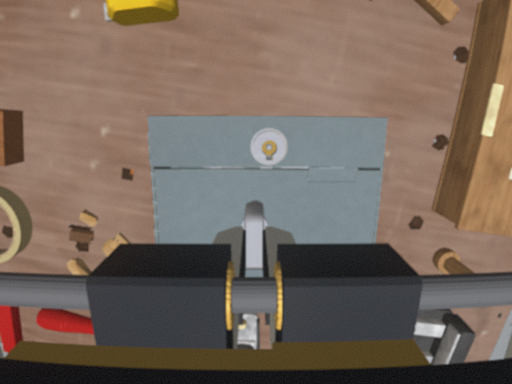

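View pics/w5c.png

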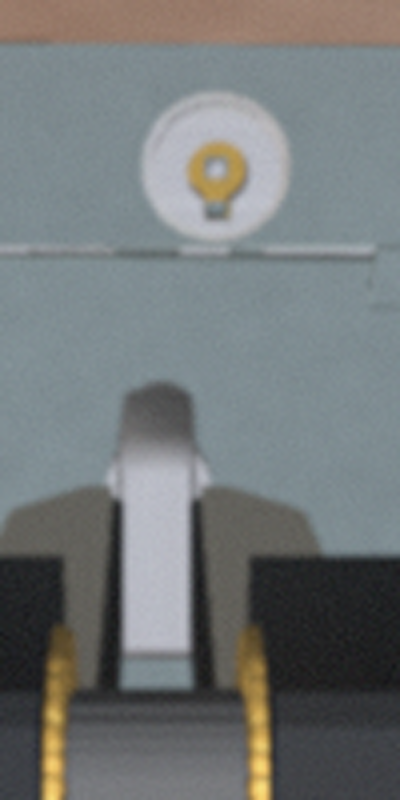

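The picture shows the collar centred near px (269,146), the brass hole with a white pin, and the notch pointing straight down the image (+x of the box). The held key is lined up with it.

```bash
python3 - <<'E'
from h import *
import pickle
c=pickle.load(open("w5.pkl","rb"));f=c["frame"]
x0,y0,x1,y1=243,120,295,172
sub=f[y0:y1,x0:x1];up=cv2.resize(sub,None,fx=8,fy=8,interpolation=cv2.INTER_CUBIC)
hs=cv2.cvtColor(up,cv2.COLOR_BGR2HSV);g=cv2.cvtColor(up,cv2.COLOR_BGR2GRAY)
print(g[200,20],g[200,80:200:20])
m=(g>165).astype(np.uint8)
br=((hs[...,1]>90)&(hs[...,0]>12)&(hs[...,0]<35)).astype(np.uint8)
def tof(p): return ((p[0]+.5)/8-.5+x0,(p[1]+.5)/8-.5+y0)
for mm,n,z in((m,"collar",.0825),(br,"brass",.0825)):
    k=max(cv2.findContours(mm,0,1)[0],key=cv2.contourArea)
    e=cv2.fitEllipse(cv2.convexHull(k));(q,r)=cv2.minEnclosingCircle(k)
    print(n,e,tof(e[0]),onz(c,*tof(e[0]),z),"circ",r,onz(c,*tof(q),z))
p=onz(c,*tof(e[0]),.0825);q=onz(c,269+10,147,.0825);print("mm/px",np.linalg.norm(p-onz(c,tof(e[0])[0]+1,tof(e[0])[1],.0825)))
cv2.imwrite("pics/lk.png",np.hstack([up,cv2.cvtColor(m*255,8),cv2.cvtColor(br*255,8)])[:, :1248][::2,::2])
E
```

```text
134 [182 185 187 183 159 146]
collar ((206.75665283203125, 212.9504852294922), (291.6661682128906, 294.8528747558594), 40.585086822509766) (268.4070816040039, 146.18131065368652) [0.49457093 0.15227038 0.0825    ] circ 148.281005859375 [0.49460165 0.15229097 0.0825    ]
brass ((210.52442932128906, 223.63931274414062), (107.18505096435547, 112.4397201538086), 20.158248901367188) (268.87805366516113, 147.51741409301758) [0.49565979 0.15289697 0.0825    ] circ 56.72856521606445 [0.49575281 0.15310154 0.0825    ]
mm/px 0.0008859369083231545
```

View pics/lk.png

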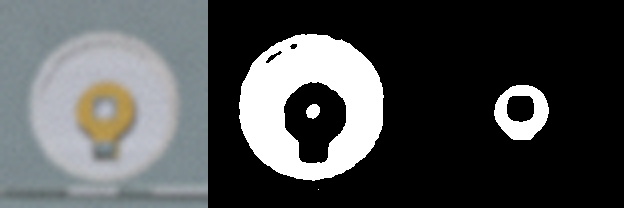

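```bash
cat > hole.py <<'E'
from h import *
import pickle,sys
c=pickle.load(open(sys.argv[1],"rb"));f=c["frame"]
x0,y0,x1,y1=243,120,295,172
up=cv2.resize(f[y0:y1,x0:x1],None,fx=8,fy=8,interpolation=cv2.INTER_CUBIC)
g=cv2.cvtColor(up,cv2.COLOR_BGR2GRAY)
for th in (150,160,170):
    m=(g<th).astype(np.uint8)
    n,l,st,ce=cv2.connectedComponentsWithStats(m)
    i=l[223-30:223+30,150:270];i=[j for j in range(1,n) if 2000<st[j,4]<40000]
    for j in i:
        k=max(cv2.findContours((l==j).astype(np.uint8),0,1)[0],key=cv2.contourArea)[:,0]
        w=k[k[:,1]<st[j,1]+100].astype(float)   # round part only
        w=w[w[:,1]<st[j,1]+85]
        A=np.c_[2*w,np.ones(len(w))];s=np.linalg.lstsq(A,(w**2).sum(1),rcond=None)[0];r=np.sqrt(s[2]+s[0]**2+s[1]**2)
        px=((s[0]+.5)/8-.5+x0,(s[1]+.5)/8-.5+y0)
        nb=k[k[:,1]>st[j,1]+st[j,3]-12]
        print(th,st[j],s[:2],"r mm",r/8*.886,px,onz(c,*px,.0825),"notch x",nb[:,0].min(),nb[:,0].max())
E
python3 hole.py w5.pkl
```

```text
150 [ 159  180  113  142 7381] [218.44408    234.10718651] r mm 5.576080993588912 (np.float64(269.8680100003598), np.float64(148.8258983133152)) [0.49664588 0.15397326 0.0825    ] notch x 186 234
160 [  155   168   120   156 12419] [213.86391733 229.14423009] r mm 6.618513270075289 (np.float64(269.295489666256), np.float64(148.20552876124162)) [0.49619415 0.15337271 0.0825    ] notch x 184 236
170 [  149   162   129   164 14606] [212.99507733 226.87220765] r mm 7.036070666681417 (np.float64(269.186884665635), np.float64(147.92152595675216)) [0.49596369 0.15323187 0.0825    ] notch x 181 239
```

```bash
python3 - <<'E'
from h import *
import pickle
c=pickle.load(open("w5.pkl","rb"));o=ctrl.get_obs()
Rt=R.from_quat(o["ee_rot"]).as_matrix();p=np.array(o["position"])
for n,u,v,dz in [("bow top far",254.2,268.75,-.0181),("bow top near",254.2,217.5,-.0181),("L",215+121/4,240,-.0181),("R",215+192/4,240,-.0181)]:
    q=onz(c,u,v,p[2]-dz);print(n,(Rt.T@(q-p))*1000)
for lk in ([.4961,.1533,.0825],):
    print("lock rel tool",(Rt.T@(np.array(lk)-p))*1000)
# pads: tool axis projected
print(proj(c,[p+Rt@np.array([0,0,z]) for z in (0,.05,.12)]))
for u in (281-30,):pass
E
```

```text
bow top far [-13.70679206   0.18361757 -18.1000945 ]
bow top near [ 14.82468062   0.14579151 -18.09990604]
L [  2.61234875  -4.46804613 -18.09987594]
R [  2.61923833   4.71429719 -18.10009557]
lock rel tool [ 35.47799769  13.68826711 118.94851039]
[[253.85286187 232.62170376]
 [253.79463378 208.25152248]
 [253.74356569 186.90255476]]
```

```bash
python3 -m handwheel '0 0 0 6 2 4 5; 0 0 0 15 6 12 5; 0 0 0 24 9 22 5; 0 0 0 31 12 33 5; 0 0 0 34 13 44 5; 0 0 0 35 13.3 52 5; 0 0 0 35 13.3 57 5; 0 0 0 35 13.3 60 5; 0 0 0 35 13.3 60 5; 0 0 0 35 13.3 60 5'
python3 - <<'E'
from h import *
import pickle
c=cam("wrist");s=cam("scene");o=ctrl.get_obs();print(o["position"],o["wrist_force"],o["wrist_torque"])
p=np.array(o["position"]);Rt=R.from_quat(o["ee_rot"]).as_matrix();q=p+Rt@np.array([.0005,0,0]);print("err to lock",(Rt.T@(np.array([.4961,.1533,0])-q))[:2]*1000)
crop(c,180,110,340,300,3.5,"pics/w6.png");crop(s,180,140,280,230,6,"pics/s6.png")
pickle.dump((c,s),open("cs6.pkl","wb"))
E
```

```text
clock: 8.65
position: [0.4971, 0.1529, 0.1417]
ee_rot: [-0.086, 0.996, 0.0, 0.0]
wrist_force: [0.5, 0.4, 0.4]
finger_gap: 0.0083
[0.49712952 0.15293834 0.14185332] [-0.01556497 -0.14092777 -0.93293341] [-0.01922025  0.01970688 -0.00221586]
err to lock [0.57491213 0.54766338]
```

View pics/w6.png

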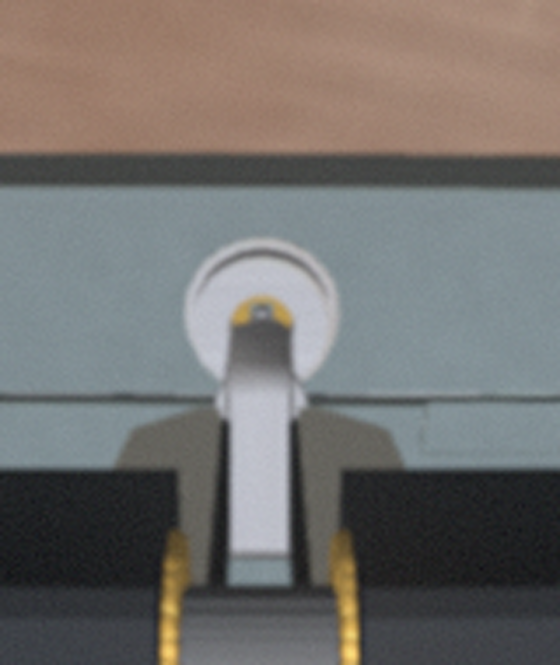

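View pics/s6.png

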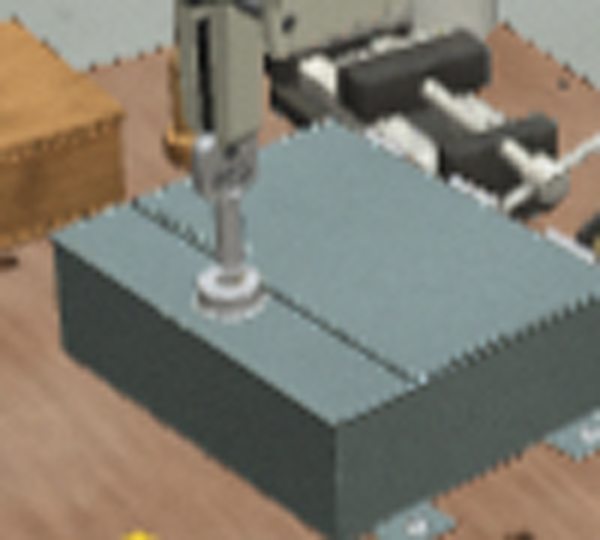

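Laterally the bow (col 261) lines up with the hole (col 262). I make a small x trim, then a gentle descent to the face.

```bash
python3 -m handwheel '0 0 0 0.2 0.1 1 5; 0 0 0 0.5 0.2 2.5 5; 0 0 0 0.5 0.2 4 5; 0 0 0 0.5 0.2 5.5 5; 0 0 0 0.5 0.2 6.5 5; 0 0 0 0.5 0.2 7 5; 0 0 0 0.5 0.2 7.5 5; 0 0 0 0.5 0.2 8 5; 0 0 0 0.5 0.2 8.4 5; 0 0 0 0.5 0.2 8.4 5'
python3 - <<'E'
from h import *
o=ctrl.get_obs();print(o["position"],o["wrist_force"],o["wrist_torque"])
p=np.array(o["position"]);Rt=R.from_quat(o["ee_rot"]).as_matrix();q=p+Rt@np.array([.0005,0,0]);print("err to lock",(Rt.T@(np.array([.4961,.1533,0])-q))[:2]*1000,"foot-face",(p[2]-.0519-.0825)*1e3)
E
```

```text
clock: 9.75
position: [0.4961, 0.153, 0.133]
ee_rot: [-0.087, 0.996, -0.0, -0.0]
wrist_force: [-0.2, 1.0, -1.1]
finger_gap: 0.0086
[0.4960799  0.15304931 0.1329953 ] [-0.18916287  1.04987537 -1.08711937] [0.03308703 0.03825296 0.01216944]
err to lock [-0.57833696  0.24364944] foot-face -1.4047003705793677
```

```bash
python3 -m handwheel '0 0 0 0 0 0.3 5; 0 0 0 0 0 0.6 5; 0 0 0 0 0 0.9 5; 0 0 0 0 0 1.2 5; 0 0 0 0 0 1.5 5; 0 0 0 0 0 1.8 5; 0 0 0 0 0 2 5; 0 0 0 0 0 2 5; 0 0 0 0 0 2 5; 0 0 0 0 0 2 5'
python3 - <<'E'
from h import *
for i in range(3):
    o=ctrl.get_obs();print(o["position"],o["wrist_force"],o["wrist_torque"])
p=np.array(o["position"]);print("foot-face",(p[2]-.0519-.0825)*1e3)
E
```

```text
clock: 10.75
position: [0.4961, 0.1531, 0.1311]
ee_rot: [-0.087, 0.996, 0.0, 0.0]
wrist_force: [0.3, 0.3, -0.2]
finger_gap: 0.0083
[0.49612543 0.15307067 0.13107072] [ 0.28927876  0.26512648 -0.22649492] [ 0.04245798  0.00344162 -0.00895835]
[0.49612543 0.15307067 0.13107072] [ 0.28927876  0.26512648 -0.22649492] [ 0.04245798  0.00344162 -0.00895835]
[0.49612543 0.15307067 0.13107072] [ 0.28927876  0.26512648 -0.22649492] [ 0.04245798  0.00344162 -0.00895835]
foot-face -3.3292798167038478
```

```bash
python3 -m handwheel '0 0 0 0 0 0.4 5; 0 0 0 0 0 0.8 5; 0 0 0 0 0 1.2 5; 0 0 0 0 0 1.6 5; 0 0 0 0 0 2 5; 0 0 0 0 0 2.4 5; 0 0 0 0 0 2.8 5; 0 0 0 0 0 3.2 5; 0 0 0 0 0 3.4 5; 0 0 0 0 0 3.4 5'
python3 - <<'E'
from h import *
import pickle
c=cam("wrist");s=cam("scene");o=ctrl.get_obs();print(o["position"],o["wrist_force"],o["wrist_torque"])
p=np.array(o["position"]);print("foot-face",(p[2]-.0519-.0825)*1e3)
crop(c,180,110,340,300,3.5,"pics/w7.png");crop(s,180,140,280,230,6,"pics/s7.png")
E
```

```text
clock: 11.75
position: [0.4964, 0.1531, 0.1279]
ee_rot: [-0.087, 0.996, 0.0, 0.0]
wrist_force: [-0.2, -0.6, 2.4]
finger_gap: 0.0082
[0.49630272 0.15305247 0.12784102] [ 0.12208281 -0.07880954  2.52798682] [ 0.06371797  0.06115756 -0.00839722]
foot-face -6.558976133927211
```

View pics/s7.png

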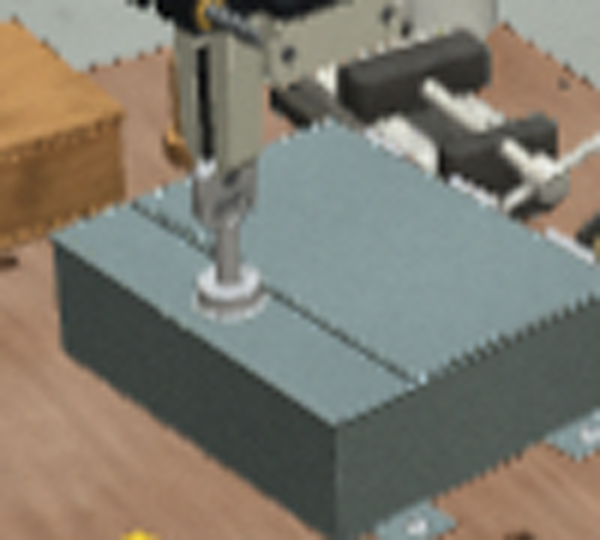

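The key is in the hole and the spring pin has begun to push back (2.5 N). I press on towards home.

```bash
python3 -m handwheel '0 0 0 0 0 0.6 5; 0 0 0 0 0 1.2 5; 0 0 0 0 0 1.8 5; 0 0 0 0 0 2.4 5; 0 0 0 0 0 3 5; 0 0 0 0 0 3.5 5; 0 0 0 0 0 4 5; 0 0 0 0 0 4.4 5; 0 0 0 0 0 4.8 5; 0 0 0 0 0 4.8 5'
python3 - <<'E'
from h import *
o=ctrl.get_obs();print(o["position"],o["wrist_force"],o["wrist_torque"])
p=np.array(o["position"]);print("foot-face",(p[2]-.0519-.0825)*1e3)
E
```

```text
clock: 12.85
position: [0.4963, 0.1531, 0.123]
ee_rot: [-0.087, 0.996, -0.0, 0.0]
wrist_force: [-0.5, 0.5, 4.7]
finger_gap: 0.0089
[0.49629358 0.15305598 0.12297958] [-0.47374111  0.54736775  4.68864821] [ 0.04838043  0.05495316 -0.01230845]
foot-face -11.420423755906517
```

```bash
python3 -m handwheel '0 0 0 0 0 0.2 5; 0 0 0 0 0 0.2 5; 0 0 0 0 0 0.4 5; 0 0 0 0 0 0.4 5; 0 0 0 0 0 0.6 5; 0 0 0 0 0 0.6 5; 0 0 0 0 0 0.7 5; 0 0 0 0 0 0.7 5; 0 0 0 0 0 0.7 5; 0 0 0 0 0 0.7 5'
python3 - <<'E'
from h import *
o=ctrl.get_obs();print(o["position"],o["wrist_force"],o["wrist_torque"])
p=np.array(o["position"]);print("foot-face",(p[2]-.0519-.0825)*1e3)
E
```

```text
clock: 13.85
position: [0.4964, 0.1531, 0.1224]
ee_rot: [-0.087, 0.996, 0.0, 0.0]
wrist_force: [-0.2, 0.2, 5.8]
finger_gap: 0.0084
[0.49636055 0.15309666 0.12240615] [-0.24587484  0.15351045  5.82176944] [ 0.05274061  0.07327875 -0.0184525 ]
foot-face -11.993845045843374
```

```bash
python3 -m handwheel '0 0 0 0 0 0.1 5; 0 0 0 0 0 0.2 5; 0 0 0 0 0 0.3 5; 0 0 0 0 0 0.4 5; 0 0 0 0 0 0.4 5; 0 0 0 0 0 0.4 5; 0 0 0 0 0 0.4 5; 0 0 0 0 0 0.4 5; 0 0 0 0 0 0.4 5; 0 0 0 0 0 0.4 5'
python3 - <<'E'
from h import *
o=ctrl.get_obs();print(o["position"],o["wrist_force"],o["wrist_torque"])
p=np.array(o["position"]);print("foot-face",(p[2]-.0519-.0825)*1e3)
E
```

```text
clock: 14.85
position: [0.4965, 0.1531, 0.1222]
ee_rot: [-0.087, 0.996, 0.0, 0.001]
wrist_force: [0.1, 0.5, 6.7]
finger_gap: 0.0084
[0.4965269  0.15310477 0.12220611] [0.11389083 0.45561141 6.69881676] [-0.01537104  0.05490753  0.01147361]
foot-face -12.19389471462605
```

```bash
python3 -m handwheel '0 0 0 0 0 0.1 5; 0 0 0 0 0 0.2 5; 0 0 0 0 0 0.3 5; 0 0 0 0 0 0.4 5; 0 0 0 0 0 0.4 5; 0 0 0 0 0 0.4 5; 0 0 0 0 0 0.4 5; 0 0 0 0 0 0.4 5; 0 0 0 0 0 0.4 5; 0 0 0 0 0 0.4 5'
python3 - <<'E'
from h import *
o=ctrl.get_obs();print(o["position"],o["wrist_force"],o["wrist_torque"])
p=np.array(o["position"]);print("foot-face",(p[2]-.0519-.0825)*1e3)
E
```

```text
clock: 15.85
position: [0.4968, 0.1531, 0.1221]
ee_rot: [-0.087, 0.996, -0.0, 0.001]
wrist_force: [-1.3, 0.4, 8.2]
finger_gap: 0.0086
[0.49681079 0.15311727 0.1221269 ] [-1.30314118  0.42200254  8.20475303] [0.00947322 0.07695999 0.01553793]
foot-face -12.273100321746375
```

The key is home: z has stopped at 0.1221, about 12 mm below the face, and the force rises to 8 N. Now I turn clockwise.

```bash
cat > st.py <<'E'
from h import *
import sys
o=ctrl.get_obs();p=np.array(o["position"])
print(p.round(5),"F",np.round(o["wrist_force"],2),"T",np.round(o["wrist_torque"],3),"ang",round(2*np.degrees(np.arctan2(o["ee_rot"][1],o["ee_rot"][0]))%360,2),"foot",round((p[2]-.1344)*1e3,2),o["clock"])
if len(sys.argv)>1:
    s=cam("scene");crop(s,180,140,300,230,5,sys.argv[1])
E
python3 st.py pics/lid0.png
python3 -m handwheel '0 0 2 0 0 0 5; 0 0 4 0 0 0 5; 0 0 7 0 0 0 5; 0 0 10 0 -0.1 0 5; 0 0 13 0 -0.1 0 5; 0 0 16 0 -0.1 0 5; 0 0 19 0 -0.1 0 5; 0 0 22 0 -0.2 0 5; 0 0 24 0 -0.2 0 5; 0 0 24 0 -0.2 0 5'
python3 st.py pics/lid1.png
```

```text
[0.49681 0.15312 0.12213] F [-1.3   0.42  8.2 ] T [0.009 0.077 0.016] ang 189.93 foot -12.27 15.85
clock: 16.9
position: [0.4968, 0.153, 0.1222]
ee_rot: [0.123, 0.992, 0.0, 0.001]
wrist_force: [-0.1, 0.7, 9.1]
finger_gap: 0.0083
[0.49677 0.153   0.12216] F [-0.1   0.71  9.06] T [0.068 0.147 0.086] ang 165.88 foot -12.24 16.9
```

View pics/lid1.png

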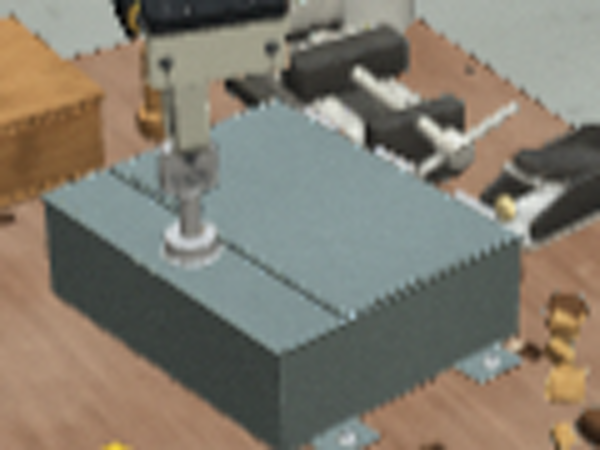

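```bash
cat > chk.py <<'E'
from h import *
import pickle,sys
# compare the lid area (scene view, right half of the box) with the reference
s=cam("scene")["frame"].astype(int);o=ctrl.get_obs()
g=s[170:225,222:290].mean(2)
if sys.argv[1]=="ref": pickle.dump(g,open("ref.pkl","wb"));print("ref");sys.exit()
d=np.abs(cv2.GaussianBlur(g,(3,3),0)-cv2.GaussianBlur(pickle.load(open("ref.pkl","rb")),(3,3),0))
T=o["wrist_torque"];ang=2*np.degrees(np.arctan2(o["ee_rot"][1],o["ee_rot"][0]))%360
print("diff mean %.2f max %.1f n>20 %d"%(d.mean(),d.max(),(d>20).sum()),"Tz %.3f"%T[2],"turned %.1f"%(189.93-ang),"F",np.round(o["wrist_force"],1),"z",round(o["position"][2],4),flush=True)
sys.exit(1 if (d>20).sum()>25 or abs(T[2])>.25 else 0)
E
python3 chk.py ref
python3 -m handwheel '0 0 1 0 0 0 5; 0 0 2 0 0 0 5; 0 0 3 0 0 0 5; 0 0 4 0 0 0 5; 0 0 5 0 0 0 5; 0 0 6 0 0 0 5; 0 0 7 0 0 0 5; 0 0 8 0 0 0 5; 0 0 8 0 0 0 5; 0 0 8 0 0 0 5' >/dev/null
python3 chk.py x && python3 -m handwheel '0 0 1 0 0 0 5; 0 0 2 0 0 0 5; 0 0 3 0 0 0 5; 0 0 4 0 -0.1 0 5; 0 0 5 0 -0.1 0 5; 0 0 6 0 -0.1 0 5; 0 0 7 0 -0.1 0 5; 0 0 8 0 -0.1 0 5; 0 0 8 0 -0.1 0 5; 0 0 8 0 -0.1 0 5' >/dev/null && python3 chk.py x
python3 st.py pics/lid2.png
```

```text
ref
diff mean 0.49 max 3.7 n>20 0 Tz 0.075 turned 32.0 F [-1.4  0.   8.4] z 0.1221
diff mean 0.53 max 9.7 n>20 0 Tz 0.144 turned 40.0 F [0.1 0.  7.5] z 0.1222
[0.49677 0.15298 0.12215] F [0.13 0.03 7.52] T [0.116 0.045 0.144] ang 149.94 foot -12.25 19.1
```

View pics/lid2.png

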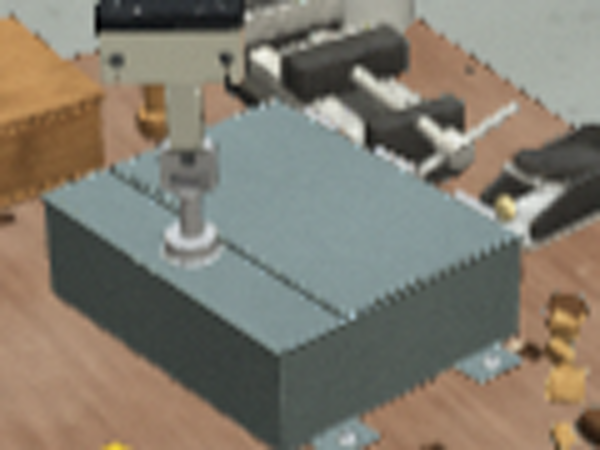

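```bash
python3 -m handwheel '0 0 1 0 0 0 5; 0 0 2 0 0 0 5; 0 0 3 0 0 0 5; 0 0 4 0 0 0 5; 0 0 5 0 -0.1 0 5; 0 0 6 0 -0.1 0 5; 0 0 7 0 -0.1 0 5; 0 0 7 0 -0.1 0 5; 0 0 7 0 -0.1 0 5; 0 0 7 0 -0.1 0 5' >/dev/null
python3 chk.py x && python3 -m handwheel '0 0 1 0 0 0 5; 0 0 2 0 0 0 5; 0 0 3 0 0 0 5; 0 0 4 0 0 0 5; 0 0 5 0 0 0 5; 0 0 6 0 0 0 5; 0 0 7 0 0 0 5; 0 0 7 0 0 0 5; 0 0 7 0 0 0 5; 0 0 7 0 0 0 5' >/dev/null && python3 chk.py x
python3 st.py pics/lid3.png
```

```text
diff mean 0.61 max 22.8 n>20 3 Tz 0.086 turned 47.0 F [0.3 0.3 8.4] z 0.1222
diff mean 0.80 max 24.9 n>20 5 Tz 0.094 turned 54.0 F [-0.2  0.5  7.9] z 0.1221
[0.49677 0.1529  0.12212] F [-0.23  0.51  7.89] T [ 0.079 -0.017  0.094] ang 135.94 foot -12.28 21.25
```

View pics/lid3.png

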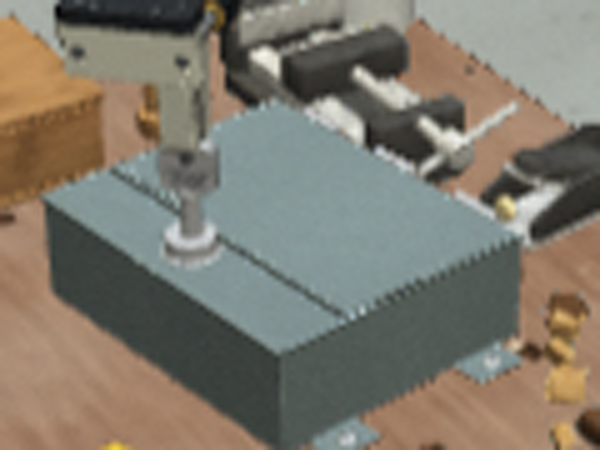

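The lid is still shut after 54° with steady torque, so I go on.

```bash
python3 -m handwheel '0 0 1 0 0 0 5; 0 0 2 0 0 0 5; 0 0 3 0 0 0 5; 0 0 4 0 0 0 5; 0 0 5 0 0 0 5; 0 0 6 0 0 0 5; 0 0 7 0 0 0 5; 0 0 7 0 0 0 5; 0 0 7 0 0 0 5; 0 0 7 0 0 0 5' >/dev/null
python3 chk.py x && python3 -m handwheel '0 0 1 0 0 0 5; 0 0 2 0 0 0 5; 0 0 3 0 0 0 5; 0 0 4 0 0 0 5; 0 0 5 0 0 0 5; 0 0 6 0 0 0 5; 0 0 7 0 0 0 5; 0 0 7 0 0 0 5; 0 0 7 0 0 0 5; 0 0 7 0 0 0 5' >/dev/null && python3 chk.py x
python3 st.py pics/lid4.png
```

```text
diff mean 3.68 max 76.2 n>20 237 Tz 0.023 turned 61.0 F [0.3 0.4 8.9] z 0.1221
[0.4968  0.15285 0.12212] F [0.26 0.45 8.91] T [0.009 0.049 0.023] ang 128.93 foot -12.28 22.35
```

View pics/lid4.png

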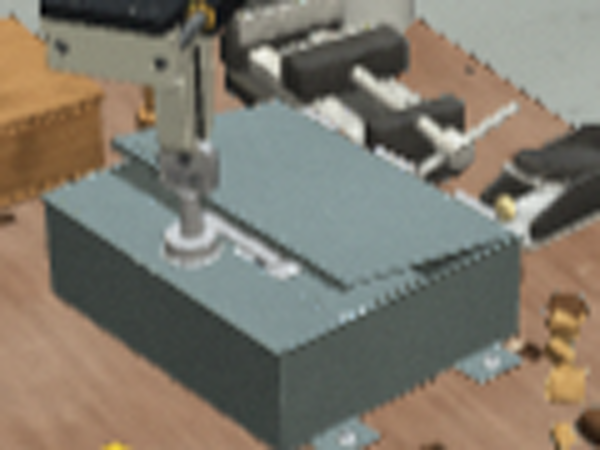

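The lid has sprung up after about 61°. I turn back towards the 0 stop.

```bash
python3 -m handwheel '0 0 -3 0 0 0 5; 0 0 -8 0 0 0 5; 0 0 -14 0 0.1 0 5; 0 0 -20 0 0.1 0 5; 0 0 -27 0 0.2 0 5; 0 0 -34 0.1 0.2 0 5; 0 0 -41 0.1 0.3 0 5; 0 0 -48 0.1 0.3 0 5; 0 0 -53 0.1 0.3 0 5; 0 0 -56 0.2 0.3 0 5'>/dev/null
python3 st.py
python3 -m handwheel '0 0 -1 0 0 0 5; 0 0 -2 0 0 0 5; 0 0 -3 0 0 0 5; 0 0 -4 0 0 0 5; 0 0 -5 0 0 0 5; 0 0 -5 0 0 0 5; 0 0 -5 0 0 0 5; 0 0 -5 0 0 0 5; 0 0 -5 0 0 0 5; 0 0 -5 0 0 0 5'>/dev/null
python3 st.py
```

```text
[0.49688 0.15306 0.12209] F [-0.33 -0.57  7.45] T [ 0.064  0.027 -0.06 ] ang 185.11 foot -12.31 23.4
[0.49689 0.1531  0.12209] F [ 0.22 -0.    8.43] T [0.02  0.051 0.004] ang 189.93 foot -12.31 24.4
```

```bash
python3 -m handwheel '0 0 -0.5 0 0 0 5; 0 0 -1 0 0 0 5; 0 0 -1.5 0 0 0 5; 0 0 -1.5 0 0 0 5; 0 0 -1.5 0 0 0 5; 0 0 -1.5 0 0 -0.5 5; 0 0 -1.5 0 0 -1 5; 0 0 -1.5 0 0 -1.5 5; 0 0 -1.5 0 0 -2 5; 0 0 -1.5 0 0 -2 5'>/dev/null
python3 st.py
```

```text
[0.49624 0.15302 0.12344] F [0.71 0.36 5.54] T [ 0.049 -0.026 -0.02 ] ang 191.43 foot -10.96 25.4
```

```bash
python3 -m handwheel '0 0 0.3 0 0 -0.2 5; 0 0 0.7 0 0 -0.4 5; 0 0 0.7 0 0 -0.6 5; 0 0 0.7 0 0 -0.9 5; 0 0 0.7 0 0 -1.2 5; 0 0 0.7 0 0 -1.5 5; 0 0 0.7 0 0 -1.8 5; 0 0 0.7 0 0 -2 5; 0 0 0.7 0 0 -2 5; 0 0 0.7 0 0 -2 5'>/dev/null
python3 st.py
```

```text
[0.49615 0.15301 0.12532] F [-0.3  -0.02  4.48] T [0.046 0.063 0.021] ang 190.73 foot -9.08 26.4
```

The lug is in the notch: the key has lifted 3.2 mm and only the spring is felt. I draw it out.

```bash
python3 -m handwheel '0 0 0 0 0 -0.5 5; 0 0 0 0 0 -1 5; 0 0 0 0 0 -2 5; 0 0 0 0 0 -3 5; 0 0 0 0 0 -4 5; 0 0 0 0 0 -5 5; 0 0 0 0 0 -5 5; 0 0 0 0 0 -5 5; 0 0 0 0 0 -5 5; 0 0 0 0 0 -5 5'>/dev/null
python3 st.py
python3 -m handwheel '0 0 0 0 0 -1 5; 0 0 0 0 0 -2 5; 0 0 0 0 0 -3.5 5; 0 0 0 0 0 -5 5; 0 0 0 0 0 -7 5; 0 0 0 0 0 -10 5; 0 0 0 0 0 -14 5; 0 0 0 0 0 -18 5; 0 0 0 0 0 -20 5; 0 0 0 0 0 -20 5'>/dev/null
python3 st.py pics/out.png
python3 - <<'E'
from h import *
import pickle
c=cam("wrist");pickle.dump(c,open("w8.pkl","wb"));crop(c,180,110,340,300,3.5,"pics/w8.png")
E
```

```text
[0.49609 0.15303 0.13024] F [ 0.39 -0.25 -1.68] T [ 0.08  -0.013  0.028] ang 190.73 foot -4.16 27.4
[0.49648 0.15307 0.15083] F [ 0.77 -0.42 -0.36] T [-0.006 -0.035  0.041] ang 190.73 foot 16.43 28.4
```

View pics/out.png

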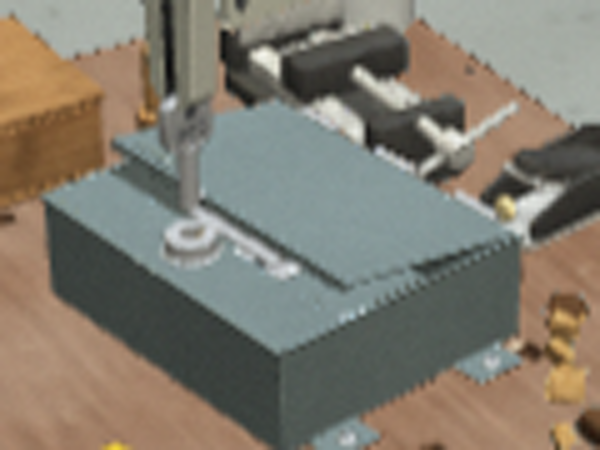

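View pics/w8.png

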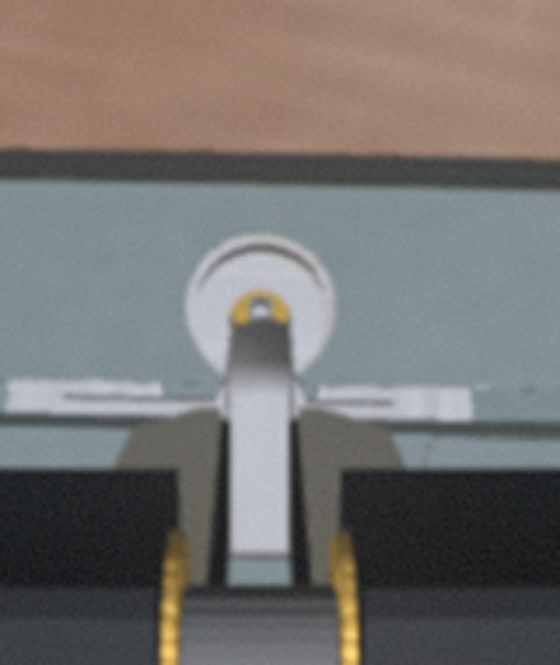

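The key is out and the lid is up. I carry it back to a viewpoint over the block.

```bash
python3 -m handwheel '0 0 0 0 -5 -15 5; 0 0 1 -1 -25 -32 5; 0 0 3 -3.5 -65 -45 5; 0 0 4 -6 -110 -51 5; 0 0 5 -8 -155 -51 5; 0 0 6 -11 -200 -51 5; 0 0 7 -13 -243 -51 5; 0 0 7.8 -15 -280 -51 5; 0 0 7.8 -16 -303 -51 5; 0 0 7.8 -16.7 -310.7 -51 5'>/dev/null
python3 -m handwheel '0 0 0 0 0 0 5;0 0 0 0 0 0 5;0 0 0 0 0 0 5;0 0 0 0 0 0 5;0 0 0 0 0 0 5;0 0 0 0 0 0 5;0 0 0 0 0 0 5;0 0 0 0 0 0 5;0 0 0 0 0 0 5;0 0 0 0 0 0 5' >/dev/null
python3 st.py
python3 - <<'E'
from h import *
import pickle
c=cam("wrist");pickle.dump((c,ctrl.get_obs()),open("w9.pkl","wb"));cv2.imwrite("pics/w9.png",c["frame"]);crop(c,215,105,315,205,7,"pics/w9c.png")
E
```

```text
[ 0.57043 -0.14921  0.20134] F [-0.36  0.25 -0.69] T [ 0.055 -0.024 -0.002] ang 182.92 foot 66.94 30.5
```

View pics/w9.png

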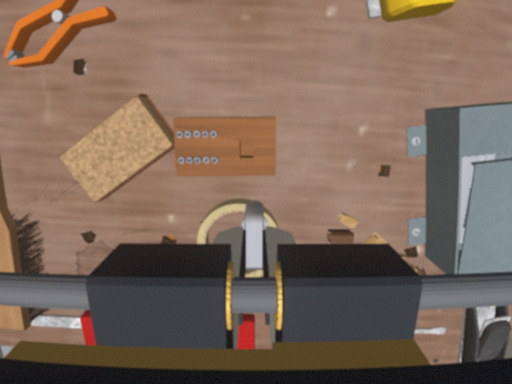

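View pics/w9c.png

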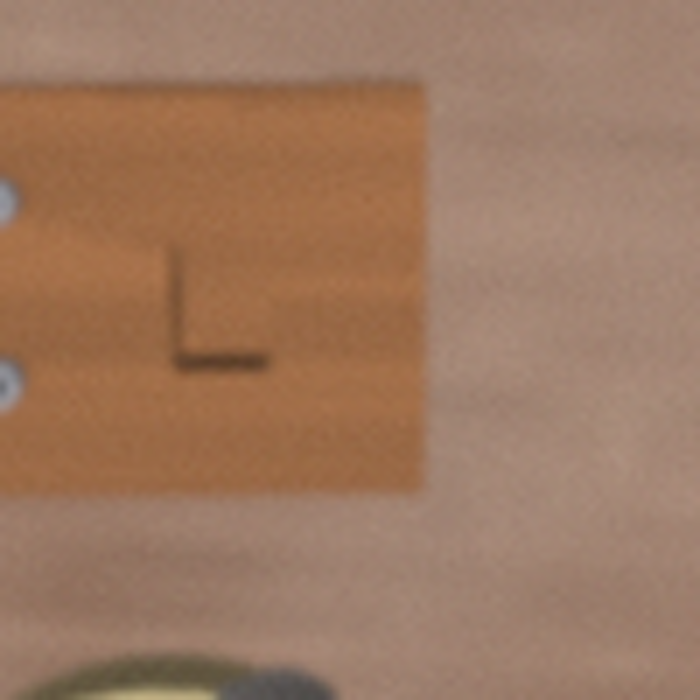

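The empty slot is visible: left edge at crop col 170, right edge at 270, and the +x end wall at row 372, with its near end around 240.

```bash
python3 - <<'E'
from h import *
import pickle
c,o=pickle.load(open("w9.pkl","rb"))
f=lambda X,Y:((X+.5)/7-.5+215,(Y+.5)/7-.5+105)
g=cv2.cvtColor(c["frame"],cv2.COLOR_BGR2GRAY).astype(float)
up=cv2.resize(g[105:205,215:315],None,fx=7,fy=7,interpolation=cv2.INTER_CUBIC)
print("col prof",up[265:335,150:200:4].mean(0).round());print("row prof",up[340:392:4,195:255].mean(1).round());print("right end",up[355:370,250:290:4].mean(0).round())
print("top end",up[220:270:4,173:181].mean(1).round())
Rt=R.from_quat(o["ee_rot"]).as_matrix();p=np.array(o["position"])
L=onz(c,*f(171,310),.035);Rr=onz(c,*f(270,362),.035);B=onz(c,*f(220,370),.035);T=onz(c,*f(175,240),.035)
for n,q in zip("LRBT",(L,Rr,B,T)):print(n,q.round(4),(Rt.T@(q-p)*1000).round(2))
E
```

```text
col prof [118. 119. 119. 116. 109. 102.  96.  96. 103. 111. 115. 118. 117.]
row prof [117. 116. 108.  98.  82.  72.  72.  84.  98. 113. 120. 122. 120.]
right end [ 76.  78.  80.  84.  93. 103. 109. 115. 118. 120.]
top end [116. 117. 118. 118. 116. 114. 110. 107. 105. 103. 102. 101. 101.]
L [ 0.5416 -0.1659  0.035 ] [ 29.64 -15.17 166.33]
R [ 0.5485 -0.151   0.035 ] [ 22.    -0.66 166.33]
B [ 0.5501 -0.1583  0.035 ] [ 20.81  -8.02 166.33]
T [ 0.5314 -0.1657  0.035 ] [ 39.84 -14.5  166.33]
```

```bash
python3 -m handwheel '0 0 0 6 -2 10 5; 0 0 0 16 -4 30 5; 0 0 0 25 -7 50 5; 0 0 0 30 -8 68 5; 0 0 0 31.6 -8.1 82 5; 0 0 0 31.6 -8.1 92 5; 0 0 0 31.6 -8.1 99 5; 0 0 0 31.6 -8.1 102 5; 0 0 0 31.6 -8.1 104 5; 0 0 0 31.6 -8.1 104 5'>/dev/null
python3 st.py
python3 - <<'E'
from h import *
s=cam("scene");c=cam("wrist");crop(s,250,190,350,290,6,"pics/s10.png");crop(c,150,110,360,300,3.5,"pics/w10.png")
E
```

```text
[ 0.53959 -0.15892  0.09755] F [-0.2   0.08 -0.86] T [-0.013  0.035  0.016] ang 182.94 foot -36.85 31.55
```

View pics/s10.png

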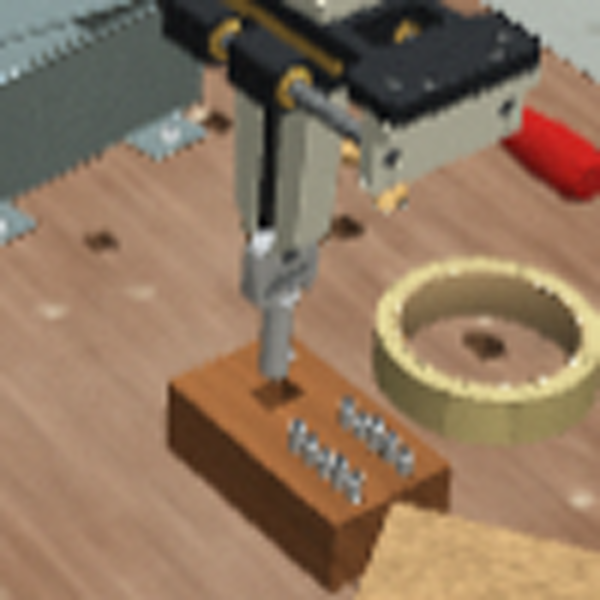

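View pics/w10.png

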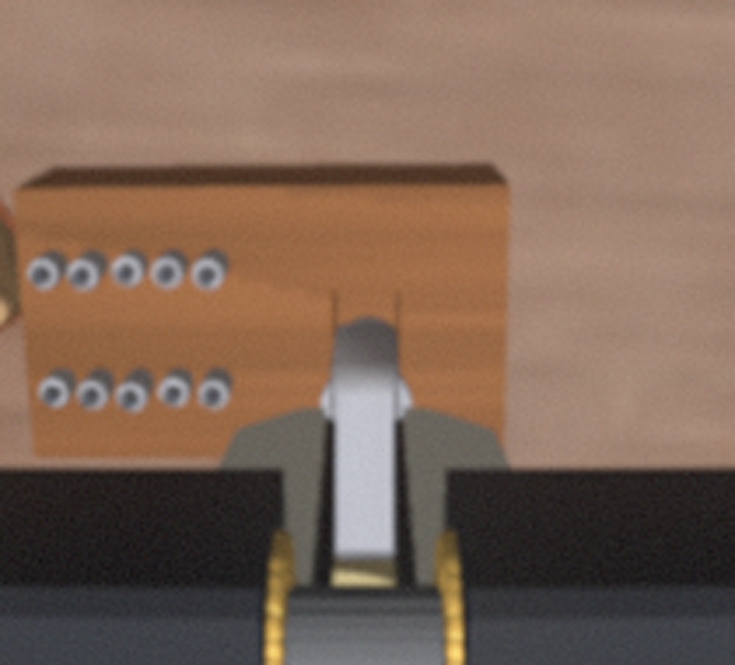

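```bash
python3 -m handwheel '0 0 0 0.1 0.2 2 5; 0 0 0 0.2 0.3 4 5; 0 0 0 0.2 0.3 6 5; 0 0 0 0.2 0.3 8 5; 0 0 0 0.2 0.3 9.5 5; 0 0 0 0.2 0.3 11 5; 0 0 0 0.2 0.3 12 5; 0 0 0 0.2 0.3 13 5; 0 0 0 0.2 0.3 13.5 5; 0 0 0 0.2 0.3 13.5 5'>/dev/null
python3 st.py
```

```text
[ 0.53905 -0.15855  0.0838 ] F [ 0.15 -0.88 -0.44] T [0.042 0.025 0.039] ang 182.93 foot -50.6 32.65
```

```bash
python3 -m handwheel '0 0 0 0 0 1 5; 0 0 0 0 0 2 5; 0 0 0 0 0 3 5; 0 0 0 0 0 4 5; 0 0 0 0 0 5 5; 0 0 0 0 0 6 5; 0 0 0 0 0 7 5; 0 0 0 0 0 8 5; 0 0 0 0 0 8 5; 0 0 0 0 0 8 5'>/dev/null
python3 st.py
python3 -m handwheel '0 0 0 0 0 1.5 5; 0 0 0 0 0 3 5; 0 0 0 0 0 4.5 5; 0 0 0 0 0 6 5; 0 0 0 0 0 7 5; 0 0 0 0 0 8 5; 0 0 0 0 0 9 5; 0 0 0 0 0 9.5 5; 0 0 0 0 0 9.5 5; 0 0 0 0 0 9.5 5'>/dev/null
python3 st.py
```

```text
[ 0.53907 -0.15852  0.07582] F [-0.41 -0.32 -0.27] T [ 0.046 -0.012  0.046] ang 182.93 foot -58.58 33.65
[ 0.53911 -0.15857  0.06639] F [0.01 0.38 0.17] T [0.045 0.016 0.023] ang 182.93 foot -68.01 34.65
```

```bash
python3 -m handwheel '0 0 0 0 0 0.3 5; 0 0 0 0 0 0.6 5; 0 0 0 0 0 0.9 5; 0 0 0 0 0 1.1 5; 0 0 0 0 0 1.3 5; 0 0 0 0 0 1.5 5; 0 0 0 0 0 1.7 5; 0 0 0 0 0 1.8 5; 0 0 0 0 0 1.8 5; 0 0 0 0 0 1.8 5'>/dev/null
python3 st.py
```

```text
[ 0.53928 -0.15867  0.06481] F [-0.08 -0.09  3.  ] T [ 0.058  0.053 -0.001] ang 182.93 foot -69.59 35.65
```

The foot touches the slot floor at the expected height (3 N up). I release and retreat upwards.

```bash
python3 -m handwheel '0 0 0 0 0 -0.3 12; 0 0 0 0 0 -0.3 14; 0 0 0 0 0 -0.3 18; 0 0 0 0 0 -0.3 22; 0 0 0 0 0 -0.3 22; 0 0 0 0 0 -0.3 22; 0 0 0 0 0 -0.3 22; 0 0 0 0 0 -0.3 22; 0 0 0 0 0 -0.3 22; 0 0 0 0 0 -0.3 22'
python3 st.py
python3 - <<'E'
from h import *
s=cam("scene");c=cam("wrist");crop(s,250,190,350,290,6,"pics/s11.png");crop(c,150,110,360,300,3.5,"pics/w11.png")
E
```

```text
clock: 36.65
position: [0.5391, -0.1585, 0.0648]
ee_rot: [-0.026, 1.0, 0.0, -0.0]
wrist_force: [-0.4, 0.6, 0.2]
finger_gap: 0.0221
[ 0.53907 -0.15853  0.06484] F [-0.44  0.56  0.23] T [ 0.031 -0.036  0.008] ang 182.93 foot -69.56 36.65
```

View pics/w11.png

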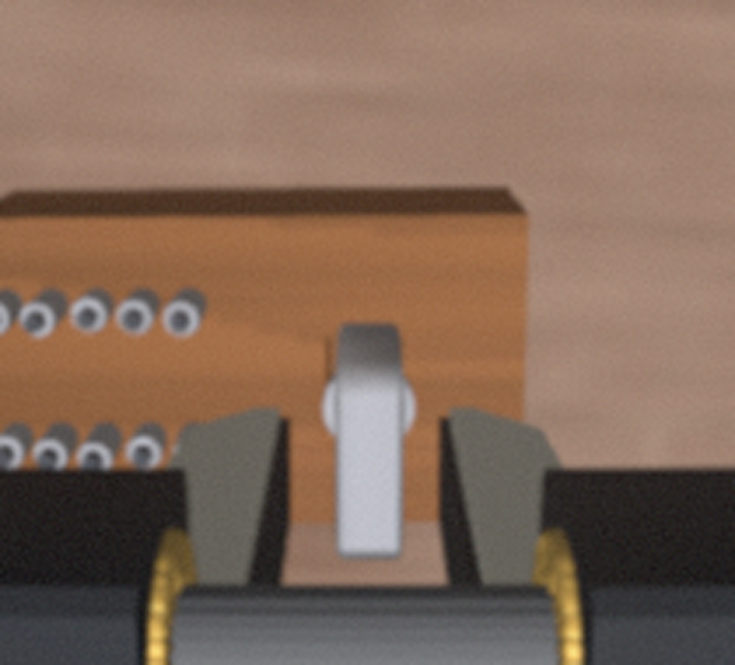

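The key stands free, upright in the slot, between the open fingers. I lift clear and look.

```bash
python3 -m handwheel '0 0 0 0 0 -4 22; 0 0 0 0 0 -12 22; 0 0 0 0 0 -24 22; 0 0 0 0 0 -40 22; 0 0 0 0 0 -60 22; 0 0 0 0 0 -85 22; 0 0 0 -10 3 -110 22; 0 0 0 -22 6 -128 22; 0 0 0 -30 8 -137 22; 0 0 0 -32 9 -137 22' >/dev/null
python3 -m handwheel '0 0 0 0 0 0 22;0 0 0 0 0 0 22;0 0 0 0 0 0 22;0 0 0 0 0 0 22;0 0 0 0 0 0 22;0 0 0 0 0 0 22;0 0 0 0 0 0 22;0 0 0 0 0 0 22;0 0 0 0 0 0 22;0 0 0 0 0 0 22' >/dev/null
python3 st.py
python3 - <<'E'
from h import *
import pickle
s=cam("scene");c=cam("wrist");t=cam("top");pickle.dump((t,s,c),open("fin.pkl","wb"))
crop(s,180,145,370,315,3.5,"pics/s12.png");crop(c,170,90,320,220,5,"pics/w12.png");cv2.imwrite("pics/t12.png",t["frame"])
t0,s0=pickle.load(open("ts.pkl","rb"))
d=cv2.absdiff(t0["frame"],t["frame"]).max(2);cv2.imwrite("pics/td.png",np.clip(d*3,0,255))
# key: bow top and shoulder positions
print(onz(c,170+(0)/5,90,.083))
E
```

```text
[ 0.57062 -0.14794  0.20187] F [ 0.12  0.4  -0.59] T [-0.003  0.024 -0.012] ang 182.93 foot 67.47 38.75
[ 0.48860388 -0.22451681  0.083     ]
```

View pics/s12.png

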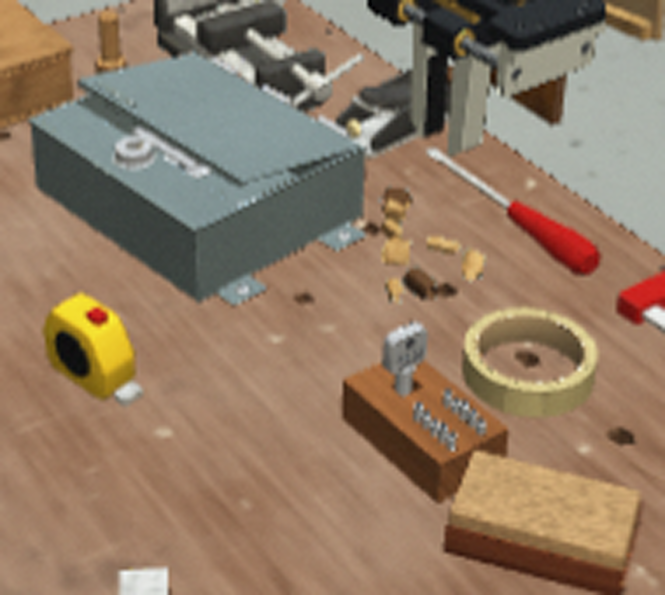

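View pics/w12.png

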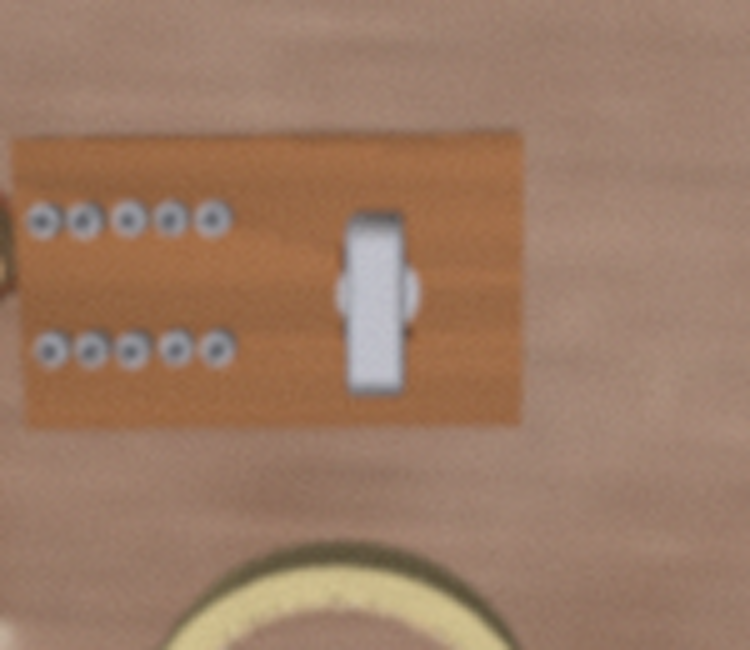

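View pics/td.png

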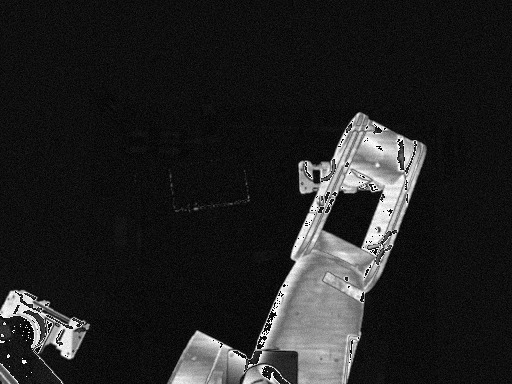

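The lid is up and the key stands upright in its slot at (375,300). The before/after difference shows only the lid edges and the arm. I hand in.

```bash
python3 -c "
from rig import ctrl
print(ctrl.finish_job()); o=ctrl.get_obs(); print(o['clock'],o['wrist_force'])"
```

```text
the job is handed in; nothing more can be done
None
the job is handed in; nothing more can be done
```

The job is done and handed in, at about 39 s of the 72 s allowed. I took the key from the block and pressed it home, about 12 mm below the lock face. Turned clockwise, it let the lid spring up at about 61°, short of the hard stop. I then turned it back to the notch, drew it out and stood it in its slot again.

- **Force and torque:** the highest wrist force I read was about 9 N, and the highest torque about its axis about 0.15 N m. These were read between moves, not continuously.
- **Final pictures:** they show the lid up and the key upright and square in its slot, with the gripper clear of everything. The before/after difference of the top view shows only the lid's edges and the arm changed.
- **Not confirmed:**
  - I did not clearly feel the 0 stop when turning back. The key simply lifted and came out freely.
  - The arm hid part of the bench in the last top view, so I checked the sander, the tape roll and the tape measure in the other views.
  - My slot measurement and the key's starting position disagreed by about 0.6 mm, within the slot's play.

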